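Load a fresh battery pack into the free bay of a charging dock

ROBOT

A 6-joint arm with a two-finger parallel gripper is mounted at the origin on the work surface. World frame = base frame: x ahead of the robot, y to its left, z up, the work surface at z = 0. Lengths are in m, angles in degrees, forces in N, time in s.
With the tool pointing down it reaches from about 0.375 to 0.9 m from the base axis. Payload 3.1 kg.
Tool frame: the origin (TCP) lies on the centre line of the jaws, within the pads' length; the fingertips stand finger_overhang ahead of it and the grasp point (between the pads) lies 5 mm behind it (finger_overhang is the distance from the TCP to the fingertips, in m); z points along the fingers, y is the line along which they close (so a half turn about z gives the same grasp; the last joint's range is limited). The gripper opens to 87 mm and grips with 3 to 60 N. Pads are 19 mm wide; open, the fingers measure 117 mm over their backs; the gripper's body (75 mm by 190 mm) begins 51 mm behind the grasp point.
Start: joints at [57.267, 30.224, 82.088, -0, 67.689, -10.227], TCP at [0.239, 0.577, 0.237] pointing down, gripper open.
Joint ranges: [-176.69, 176.69], [-43.24, 126.21], [12.49, 139.97], [-82, 262], [0, 151.66], [-163.58, 163.58]. Speed limits (degrees/s): [159.86, 159.86, 180, 180, 180, 180].

INTERFACE

Orientations are given as a 3x3 rotation matrix whose columns are the frame's x, y, z axes.
In Python, from rig import read_state, capture, calibration, hand_in, finger_overhang gives the robot as it stands.
- The arm moves only by the tool send_rows, never from a script. Its argument "plan" is a list of rows, each a list of 5 numbers: the closure in counts, from 0 (fully open) to 255 (shut), then the shift along the tool's x, y, z in m, then the turn about the tool's z in rad. A call has 1 to 20 rows; each row shifts and turns the commanded pose from where the row before left it, along the tool's axes as they then stand; what a row does not reach is not made up. A row lasts 1/12 s, in which the tool goes at most 41.7 mm and 7.16 degrees, less where a joint would pass 70% of its speed; a pose out of reach is approached as far as the arm can. A call is refused whole if a number of a shift passes 0.0417 or a number of a turn 0.125, either way. A call with a gripper value outside its range is refused whole. The fingers move at their own pace and stop on an object; the grip force is fixed at half the most. Time passes only in rows, so rows that do not move let the fingers close. It gives the time, the measured TCP pose, the force, the opening and the grip force at its end, in the units of the state.
- read_state(): the state, without advancing time (a new reading comes with each control period).
- capture(name): name is "scene" or "top"; returns (picture, depth): 400x640x3 uint8, blue, green, red; 400x640 float32, m along the optical axis (not along the pixel's ray), 0 where there is no reading.
- calibration(name): a dict with "fx", "fy", "cx", "cy" (pixels), "dist_coeffs" ([k1, k2, p1, p2, k3] as OpenCV has them; the pictures are not rectified), "xyz" and "rotation" of the camera in the world. Camera axes: x right, y down, z forward; pixel columns grow to the right and rows downward; lengths in m; the calibration is good to about 2 mm. A picture is of the moment at which its call begins. calibration takes no time and is no camera call.
- hand_in(): hands the job in; it is judged then, once.
The state is a dict: "time_s": time; "joint_positions": joint angles; "qvel": joint speeds; "tau": joint torques, N m; "position": TCP position; "tcp_rot": TCP orientation; "force": force on the tool from outside, world axes, zero at the start; "moment": the same for the moment, N m; "opening": opening from 0.0 (shut) to 1.0 (fully open); "grasp_force": force on a finger pad.
Only numpy, scipy, OpenCV 4.12 (cv2) and the standard library are available. Lean on these libraries where they do the work, as an engineer would, in place of code of your own. Each camera call takes 0.05 s, during which the arm holds its last target. There are 200 camera calls.

TASK

Take the fresh battery pack out of its stand and press it fully home in the empty bay of the charging dock, then let go of it. Three of the four bays still have an old short cell hidden under the dust flap, so feel gently with the pack for the bay that is clear, and never press hard on the dock or an old cell. Leave everything else on the bench where it lies.

Things in the scene. Friction and masses are not known exactly. Their poses are not given: they have to be found in the camera images.
- pack_center (a point): Centre (half-way up) of the fresh battery pack: an upright rigid block 36 (its x) x 16 (its y) x 95 (its z, up) mm, 90 to 180 g, orange with a white upper end (top 30 mm, for gripping) and brass contacts at the foot. Grip it across the 16 mm.
- pack_foot (a point): Centre of the underside of the fresh pack, 47.5 mm below its centre; same axes.
- stand: Fixed aluminium stand, 64 (x) x 46 (y) x 24 mm high, origin at the centre of its underside. At the start the pack stands upright in its 18 mm deep pocket, its foot 6 mm above the table, axes as the stand's, 1.5 mm play each side; it lifts straight out.
- dock: Fixed grey charging dock, 84 (x) x 220 (y) x 55 mm high; origin at the centre of its underside on the table. Four equal bays side by side along its y, 50 mm apart, open upward: slots 38 (x) x 18 (y) mm, 45 mm deep, 2 mm chamfer. One is empty; in each of the other three, different each time, lies an old short cell. A load above 60 N damages the dock.
- bay_1 (a point): Centre of the mouth of bay 1, at dock y = -75 mm (the robot's rightmost), level with the dock's top face, 55 mm above the table; axes as the dock's. Each bay is closed 3 mm below the mouth by a dark, weakly sprung dust flap that swings down as a part enters (under 3 N).
- bay_2 (a point): Centre of the mouth of bay 2, at dock y = -25 mm; axes as the dock's. An old cell is about 20 mm tall, lies on the bay's floor and is out of sight under the flap: a pack lowered on it stops with its foot 25 mm below the mouth.
- bay_3 (a point): Centre of the mouth of bay 3, at dock y = +25 mm; axes as the dock's. In an empty bay the foot meets a sprung side catch 28 to 34 mm below the mouth. It presses sideways on the pack with about 8 N: a push of some 3 to 12 N passes it, the pack's weight alone does not, and its friction then holds the pack. The hard floor is 45 mm below the mouth.
- bay_4 (a point): Centre of the mouth of bay 4, at dock y = +75 mm (the robot's leftmost); axes as the dock's.
- pack: The fresh pack itself; origin at the centre of its underside.
- phone: bystander: silver phone lying face up, 72 x 148 x 9 mm; origin on its underside
- driver_a: bystander: yellow-handled precision screwdriver, 160 mm long; origin on its underside
- driver_b: bystander: yellow-handled precision screwdriver, 140 mm long; origin on its underside
- brush: bystander: black cleaning brush, 150 mm long; origin on its underside
- spudger: bystander: dark flat pry tool, 135 x 12 x 8 mm; origin on its underside
- screw_dish: bystander: small open steel dish, 60 across, 22 mm high; origin on its underside
- flux_jar: bystander: amber jar with black cap, 44 across, 55 mm high; origin on its underside
Not all that is in view belongs to the job. Of the things that look like the pack, the smaller one is meant.

How it is judged (in metres and radians):
On the way:
1. the pack is lifted out of its stand (height (world z) of pack_foot above 0.035 m), for 0.1 s.
At the end, for the whole second after the job is handed in: The pack stands upright (within 0.1 rad) in the empty bay, turned with the slot (within 0.12 rad), its foot within 4 mm of the bay's axis and at least 42.5 mm below the mouth (home is 45 mm); it is at rest and released (((horizontal distance between pack_foot and bay_1 below 0.004 m and z of pack_foot in the frame of bay_1 below -0.0425 m and angle between the x axis of pack_center and the x axis of bay_1, either way round below 0.12 rad) or (horizontal distance between pack_foot and bay_2 below 0.004 m and z of pack_foot in the frame of bay_2 below -0.0425 m and angle between the x axis of pack_center and the x axis of bay_2, either way round below 0.12 rad) or (horizontal distance between pack_foot and bay_3 below 0.004 m and z of pack_foot in the frame of bay_3 below -0.0425 m and angle between the x axis of pack_center and the x axis of bay_3, either way round below 0.12 rad) or (horizontal distance between pack_foot and bay_4 below 0.004 m and z of pack_foot in the frame of bay_4 below -0.0425 m and angle between the x axis of pack_center and the x axis of bay_4, either way round below 0.12 rad)) and angle between pack_center's own z axis and vertical below 0.1 rad and linear speed of pack below 0.02 m/s and contact force between the fingers and pack below 0.1 N); the robot touches nothing.
It fails at once if the dock, or an old cell standing in it, is loaded with more than 60 N (contact force between anything else and dock above 60 N).
It fails at once if a bystander (phone, screwdriver, brush, pry tool, dish or jar) is moved by more than 30 mm (distance of any of phone, driver_a, driver_b, brush, spudger, screw_dish, flux_jar from where it was at the start of the episode above 0.03 m).
It also fails if it takes over 72 s, if anything falls off the work surface, if the arm or the gripper's body presses on something with over 40 N, if the wrist force passes 120 N, or if a joint passes its speed limit or range.

## Working session

There is one attempt and no reset: what is moved stays moved. The work goes in short steps, Python scripts to look and compute and a tool call to move; the robot and the scene stay as the last step left them, time stands still between calls to the robot, and variables do not carry over. Pictures are saved under pics/ and viewed, at most 10 in all, crops included, and the job is handed in when it is done.

Besides the shell and the picture viewer there is one more tool, called after "Emit:" as name(argument=value, ...), one argument or row to a line, values as JSON. send_rows: Moves the arm, as the interface text tells. Its arguments: {"type":"object","properties":{"plan":{"type":"array","items":{"type":"array","items":{"type":"number"}}}},"required":["plan"]}

```bash
mkdir -p pics; ls
python3 - <<'E'
from rig import *
import cv2,numpy as np
s=read_state();print(s['time_s'],s['position'],np.round(s['tcp_rot'],3),s['opening'],finger_overhang if not callable(finger_overhang) else finger_overhang())
for n in("scene","top"):
    p,d=capture(n);cv2.imwrite(f'pics/{n}0.png',p);np.save(f'pics/{n}0.npy',d)
    c=calibration(n);print(n,c)
E
```

```text
pics
0.0 [0.23883602 0.57683153 0.23558592] [[-0.924  0.383 -0.001]
 [ 0.383  0.924 -0.002]
 [ 0.    -0.002 -1.   ]] 0.9993953834889913 0.014
scene {'fx': 382.72630135421906, 'fy': 382.72630135421906, 'cx': 312.8302898517636, 'cy': 194.90959115580168, 'dist_coeffs': array([-0.01293934,  0.        ,  0.        ,  0.        ,  0.        ]), 'xyz': array([1.14269112, 0.48603794, 0.77664384]), 'rotation': array([[-0.64017858,  0.53560328, -0.55072726],
       [ 0.7681223 ,  0.43448263, -0.47033284],
       [-0.01263038, -0.72412289, -0.6895553 ]])}
top {'fx': 439.95256279440423, 'fy': 439.95256279440423, 'cx': 320.78448090706394, 'cy': 194.20896108237213, 'dist_coeffs': array([-0.10786285,  0.        ,  0.        ,  0.        ,  0.        ]), 'xyz': array([ 0.27019711, -0.00776391,  1.55190736]), 'rotation': array([[-0.03765973, -0.97882007,  0.20122877],
       [-0.99928103,  0.03777   , -0.00329289],
       [-0.00437726, -0.2012081 , -0.97953874]])}
```

View pics/scene0.png

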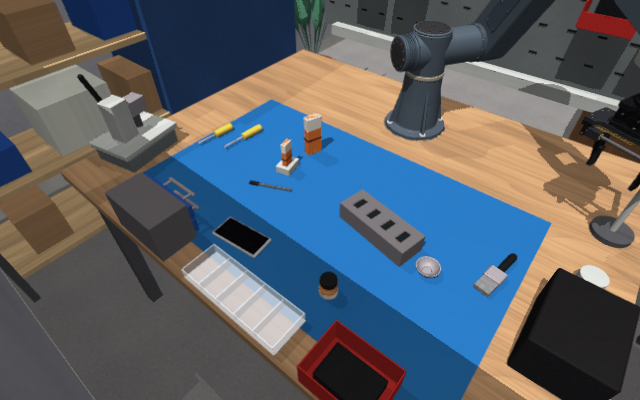

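View pics/top0.png

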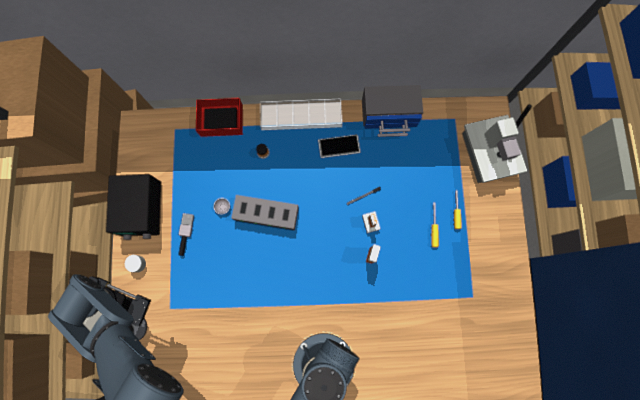

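The pack candidates in the scene view are a small orange/white block at (287,155) in a white stand and a larger one at (313,135) with no stand. The small one in the stand fits the description. The dock is at (382,225). In the top view the dock is at (265,212), the stand at (371,222) and the decoy at (373,254). I'll confirm with a crop.

```bash
cat > h.py <<'E'
from rig import *
import cv2,numpy as np
def ray(n,uv):
    c=calibration(n);K=np.array([[c['fx'],0,c['cx']],[0,c['fy'],c['cy']],[0,0,1]])
    p=cv2.undistortPoints(np.float64(uv).reshape(-1,1,2),K,c['dist_coeffs']).reshape(-1,2)
    return c['xyz'],np.c_[p,np.ones(len(p))]@c['rotation'].T
def plane(n,uv,z):
    o,d=ray(n,uv);return o+d*((z-o[2])/d[:,2])[:,None]
def rect(P):  # centre, sizes, angle of the long side (deg)
    (c,(w,h),a)=cv2.minAreaRect(np.float32(P[:,:2]*1000));
    if w<h: w,h,a=h,w,a+90
    return np.round(c,1),round(w,1),round(h,1),round((a+90)%180-90,1)
E
python3 - <<'E'
from h import *
a=cv2.imread('pics/scene0.png');b=cv2.imread('pics/top0.png')
A=cv2.resize(a[105:185,262:342],None,fx=5,fy=5,interpolation=2);B=cv2.resize(b[200:280,335:415],None,fx=5,fy=5,interpolation=2)
cv2.imwrite('pics/crop.png',np.hstack([A,B]))
for n,im,(x0,y0,x1,y1) in(('top',b,(225,185,308,238)),('scene',a,(330,180,432,270))):
    hsv=cv2.cvtColor(im,cv2.COLOR_BGR2HSV);sub=hsv[y0:y1,x0:x1]
    print(n)
    g=((sub[...,1]<70)&(sub[...,2]>(85 if n=='scene' else 90))).astype(np.uint8)
    cs,h=cv2.findContours(g,cv2.RETR_CCOMP,cv2.CHAIN_APPROX_NONE)
    for c,hh in zip(cs,h[0]):
        if cv2.contourArea(c)<15: continue
        P=plane(n,c.reshape(-1,2)+[x0,y0],.055);m=cv2.moments(c)
        ce=np.array([[m['m10']/m['m00']+x0,m['m01']/m['m00']+y0]])
        print(hh[3]>=0,cv2.contourArea(c),np.round(ce[0],1),rect(P),np.round(plane(n,ce,.055)[0,:2]*1000,1), np.median(sub[...,2][g>0]))
E
```

```text
top
False 38.5 [226.7 205.8] (array([550.5, 314.5]), 46.1, 14.1, 0.3) [549.1 315.5] 143.0
False 1432.0 [264.5 211.5] (array([524.9, 184. ]), 219.6, 83.8, 78.5) [524.4 183.7] 143.0
True 68.0 [285.5 214.5] (array([511.1, 111.4]), 43.2, 24.4, -15.1) [511.1 111.4] 143.0
True 70.0 [271.2 212. ] (array([521.6, 160.4]), 43.4, 24.6, -10.2) [521.6 160.5] 143.0
True 69.5 [257.2 209.8] (array([531.1, 209.3]), 43.6, 24.0, -11.9) [531.1 209.1] 143.0
True 70.0 [243.  207.6] (array([540.9, 258.5]), 44.3, 24.1, -11.6) [540.8 258.4] 143.0
scene
False 170.5 [423.9 263.1] (array([579.7, 336. ]), 41.5, 33.7, 27.3) [580.1 337.4] 129.0
False 2022.0 [382.7 221. ] (array([525.6, 184.9]), 219.6, 84.4, 78.5) [528.4 193.7] 129.0
True 100.0 [402.4 236.3] (array([540.5, 258.4]), 41.2, 22.2, -13.1) [541.  258.3] 129.0
True 92.0 [387.3 224.6] (array([531.2, 209.5]), 41.7, 22.7, -13.4) [531.4 209.1] 129.0
True 85.5 [373.3 213.5] (array([520.7, 160.3]), 41.4, 22.4, -12.1) [521.1 160.4] 129.0
True 78.0 [359.7 203. ] (array([511.4, 110.7]), 41.6, 22.9, -9.7) [511.6 111.2] 129.0
```

View pics/crop.png

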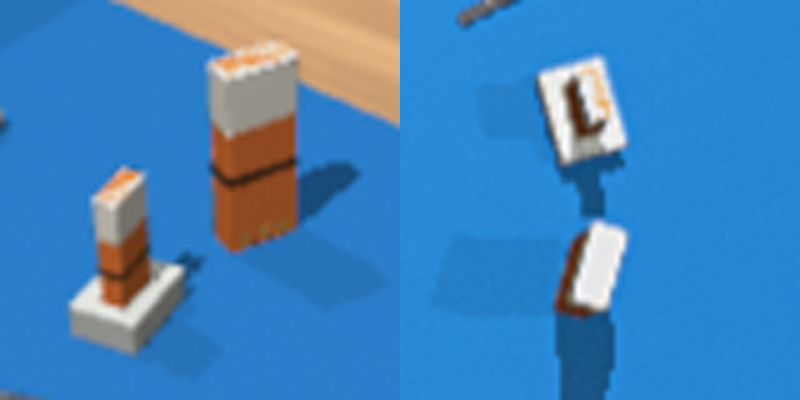

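The crop confirms that the small pack standing in the white stand (left part, ~(120,240)) is the one meant. The decoy is the bigger block on the right of it. Next I'll measure the stand and the pack.

Run:
```python
from h import *
for n,(x0,y0,x1,y1),in (('top',(355,205,387,241)),('scene',(270,135,304,182))):
    d=np.load(f'pics/{n}0.npy');v,u=np.mgrid[y0:y1,x0:x1];uv=np.c_[u.ravel(),v.ravel()]
    o,r=ray(n,uv);P=o+r*d[v,u].ravel()[:,None]
    im=cv2.imread(f'pics/{n}0.png')[v,u].reshape(-1,3).astype(int)
    white=im.min(1)>(150)
    for nm,z,lo,hi in(('stand',.024,.017,.031),('packtop',.101,.094,.11)):
        k=(P[:,2]>lo)&(P[:,2]<hi);Q=plane(n,uv[k],z)
        print(n,nm,k.sum(),rect(Q),Q[:,:2].mean(0).round(4),P[k,2].mean().round(4))
        if nm=='stand':
            k&=white;print('  white',k.sum(),rect(plane(n,uv[k],z)) if k.sum()>4 else '')
    b=(P[:,2]>.03)&(P[:,2]<.11);print(P[b].mean(0))
```

```text
top stand 146 (array([ 478.2, -184.2]), 64.7, 46.8, 13.1) [ 0.4733 -0.181 ] 0.0243
  white 114 (array([ 479.3, -184.9]), 62.4, 45.5, 12.0)
top packtop 58 (array([ 478.2, -184.2]), 37.1, 17.0, 14.9) [ 0.4786 -0.1842] 0.1006
[ 0.47636998 -0.18210568  0.08229998]
scene stand 170 (array([ 481.1, -184.6]), 73.1, 52.3, 15.7) [ 0.4869 -0.1786] 0.0248
  white 105 (array([ 479.3, -185.9]), 67.0, 46.4, 12.3)
scene packtop 64 (array([ 481.6, -183.8]), 47.0, 21.4, 11.6) [ 0.481  -0.1846] 0.1012
[ 0.48412699 -0.18167645  0.07276759]
```

Emit:
send_rows(
  plan=[
    [0,0,0,0,-0.06],
    [0,0,0,0,-0.1],
    [0,0,0,0,-0.1],
    [0,0,0,0,-0.1],
    [0,0,0,0,-0.1],
    [0,0,0,0,-0.1],
    [0,0,0,0,-0.06],
    [0,-0.0008,-0.01,0,0],
    [0,-0.0016,-0.02,0,0],
    [0,-0.0025,-0.032,0,0],
    [0,-0.0025,-0.032,0,0],
    [0,-0.0025,-0.032,0,0],
    [0,-0.0025,-0.032,0,0],
    [0,-0.0025,-0.032,0,0],
    [0,-0.0025,-0.032,0,0],
    [0,-0.0025,-0.032,0,0],
    [0,-0.0025,-0.032,0,0],
    [0,-0.0025,-0.032,0,0],
    [0,-0.0025,-0.032,0,0],
    [0,-0.0025,-0.032,0,0],
  ],
)

```text
time_s: 1.77
position: [0.3539, 0.2099, 0.2365]
tcp_rot: [[-0.975, -0.224, -0.0], [-0.224, 0.975, -0.0], [0.0, -0.0, -1.0]]
force: [1.1, -0.3, 0.2]
opening: 1.001
grasp_force: 0.0
```

```bash
cat >> h.py <<'E'
def go(t,ydeg=None,mm=1000):  # remaining tool-axis shift (mm) and turn (rad) to a world target
    s=read_state();R=np.array(s['tcp_rot']);a=np.degrees(np.arctan2(R[1,1],R[0,1]))
    print('t',round(s['time_s'],2),'pos',np.round(s['position'],4),'yaw',round(a,2),'tilt',np.round(R[:,2],3),'F',np.round(s['force'],2),'M',np.round(s['moment'],2),'open',round(s['opening'],3),'grip',np.round(s['grasp_force'],1),'j',np.round(s['joint_positions'],0))
    print('shift mm',np.round(R.T@(np.array(t)-s['position'])*mm,1),'turn',None if ydeg is None else round(-np.radians(ydeg-a),3))
E
python3 -c "
from h import *
go([.479,-.1845,.2356],103)
d=np.load('pics/top0.npy');v,u=np.mgrid[238:270,362:390];o,r=ray('top',np.c_[u.ravel(),v.ravel()]);P=o+r*d[v,u].ravel()[:,None]
P=P[P[:,2]>.05];print('decoy',P[:,2].max(),P.min(0),P.max(0))"
```

```text
t 1.77 pos [0.3539 0.2099 0.2365] yaw 102.92 tilt [-0. -0. -1.] F [ 1.15 -0.25  0.23] M [ 0.1  -0.03  0.01] open 1.001 grip 0.0 j [ 15.  14. 111.  -0.  55. -88.]
shift mm [ -33.7 -412.4    1. ] turn -0.001
decoy 1.551907360915161 [ 0.27019711 -0.19660421  0.05346758] [ 0.3881611  -0.00776391  1.55190736]
```

Emit:
send_rows(
  plan=[
    [0,-0.0026,-0.032,0,0],
    [0,-0.0026,-0.032,0,0],
    [0,-0.0026,-0.032,0,0],
    [0,-0.0026,-0.032,0,0],
    [0,-0.0026,-0.032,0,0],
    [0,-0.0026,-0.032,0,0],
    [0,-0.0026,-0.032,0,0],
    [0,-0.0026,-0.032,0,0],
    [0,-0.0026,-0.032,0,0],
    [0,-0.0026,-0.032,0,0],
    [0,-0.0026,-0.032,0,0],
    [0,-0.0026,-0.032,0,0],
    [0,-0.001,-0.019,0,0],
    [0,0,-0.008,0.02,0],
    [0,0,0,0.03,0],
    [0,0,0,0.03,0],
    [0,0,0,0,0],
    [0,0,0,0,0],
    [0,0,0,0,0],
  ],
)

```text
time_s: 3.35
position: [0.4786, -0.1816, 0.1575]
tcp_rot: [[-0.974, -0.225, 0.001], [-0.225, 0.974, -0.001], [-0.001, -0.001, -1.0]]
force: [0.6, 0.3, 0.4]
opening: 0.996
grasp_force: 0.0
```

```bash
python3 -c "
from h import *
go([.479,-.1845,.081],103)
p,d=capture('scene');cv2.imwrite('pics/s1.png',cv2.resize(p[60:200,200:370],None,fx=4,fy=4))"
```

```text
t 3.35 pos [ 0.4786 -0.1816  0.1575] yaw 102.98 tilt [ 0.001 -0.001 -1.   ] F [0.62 0.3  0.36] M [ 0.02 -0.01  0.06] open 0.996 grip 0.0 j [ -33.   28.  103.   -0.   49. -136.]
shift mm [ 0.3 -2.9 76.5] turn -0.0
```

View pics/s1.png

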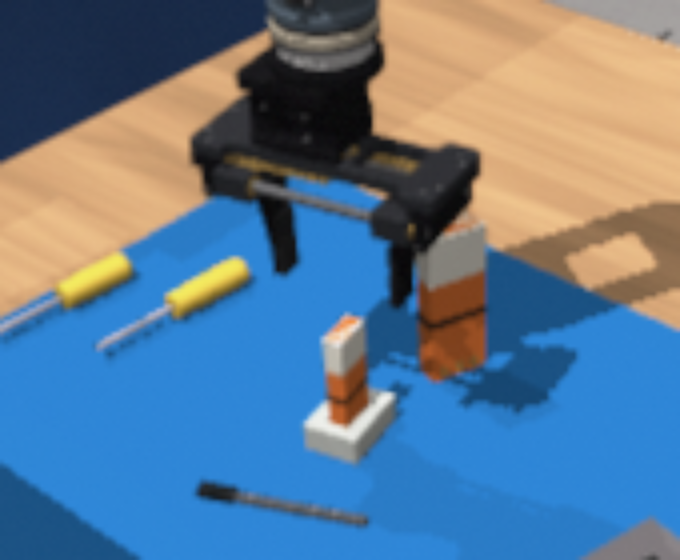

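The picture shows the open jaws (fingertips at crop (285,270) and (400,300)) straddling and above the small pack (345,330), clear of the decoy. I'll go down and close.

Emit:
send_rows(
  plan=[
    [0,0,-0.003,0.015,0],
    [0,0,0,0.02,0],
    [0,0,0,0.02,0],
    [0,0,0,0.015,0],
    [0,0,0,0.0065,0],
    [0,0,0,0,0],
    [100,0,0,0,0],
    [150,0,0,0,0],
    [180,0,0,0,0],
    [255,0,0,0,0],
    [255,0,0,0,0],
    [255,0,0,0,0],
    [255,0,0,0,0],
    [255,0,0,0,0],
    [255,0,0,0,0],
    [255,0,0,0,0],
  ],
)

```text
time_s: 4.73
position: [0.4789, -0.1841, 0.08]
tcp_rot: [[-0.974, -0.225, -0.0], [-0.225, 0.974, 0.0], [0.0, 0.0, -1.0]]
force: [-0.8, 0.0, -0.6]
opening: 0.322
grasp_force: 0.0
```

```bash
python3 -c "
from h import *
go([.479,-.1845,.081],103)"
```

```text
t 4.73 pos [ 0.4789 -0.1841  0.08  ] yaw 103.02 tilt [-0.  0. -1.] F [-0.76  0.04 -0.64] M [ 0.03  0.01 -0.01] open 0.322 grip 0.0 j [ -34.   36.  105.   -0.   38. -137.]
shift mm [ 0.  -0.4 -1. ] turn 0.0
```

Emit:
send_rows(
  plan=[
    [255,0,0,0,0],
    [255,0,0,0,0],
    [255,0,0,0,0],
    [255,0,0,0,0],
    [255,0,0,0,0],
    [255,0,0,0,0],
    [255,0,0,0,0],
    [255,0,0,0,0],
  ],
)

```text
time_s: 5.4
position: [0.479, -0.1842, 0.08]
tcp_rot: [[-0.974, -0.225, -0.0], [-0.225, 0.974, 0.0], [0.0, 0.0, -1.0]]
force: [0.3, -0.9, -1.2]
opening: 0.182
grasp_force: 30.0
```

```bash
python3 -c "
from h import *
go([.479,-.1845,.081],103)"
```

```text
t 5.4 pos [ 0.479  -0.1842  0.08  ] yaw 103.02 tilt [-0.  0. -1.] F [ 0.3  -0.94 -1.19] M [ 0.06  0.03 -0.04] open 0.182 grip 30.0 j [ -34.   36.  105.    0.   38. -137.]
shift mm [ 0.1 -0.3 -1. ] turn 0.0
```

Emit:
send_rows(
  plan=[
    [255,0,0,-0.005,0],
    [255,0,0,-0.015,0],
    [255,0,0,-0.025,0],
    [255,0,0,-0.025,0],
    [255,0,0,-0.025,0],
    [255,0,0,-0.02,0.05],
    [255,0,0,-0.005,0.1],
    [255,0,0,0,0.1],
    [255,0,0,0,0.1],
    [255,0,0,0,0.077],
    [255,0.0013,0.014,0,0],
    [255,0.0026,0.028,0,0],
    [255,0.0036,0.038,0,0],
    [255,0.0036,0.038,0,0],
    [255,0.0036,0.038,0,0],
    [255,0.0036,0.038,0,0],
    [255,0.0036,0.038,0,0],
    [255,0.0036,0.038,0,0],
    [255,0.0018,0.019,0,0],
    [255,0.0007,0.007,0,0],
  ],
)

```text
time_s: 7.07
position: [0.5097, 0.1147, 0.2002]
tcp_rot: [[-0.981, 0.195, -0.0], [0.195, 0.981, 0.001], [0.0, 0.001, -1.0]]
force: [-0.0, -0.6, -1.6]
opening: 0.177
grasp_force: 30.0
```

Emit:
send_rows(
  plan=[
    [255,0,0,0,0],
    [255,0,0,0,0],
    [255,0,0,0,0],
    [255,0,0,0,0],
  ],
)

```text
time_s: 7.4
position: [0.5103, 0.1101, 0.2]
tcp_rot: [[-0.98, 0.2, -0.0], [0.2, 0.98, -0.0], [0.0, -0.0, -1.0]]
force: [-0.0, -0.2, -1.8]
opening: 0.181
grasp_force: 30.0
```

```bash
python3 -c "
from h import *
go([.5112,.1112,.2],78.55)
p,d=capture('scene');c=p[100:290,270:470];cv2.imwrite('pics/s2.png',cv2.resize(c,None,fx=3,fy=3))
p2,_=capture('top');cv2.imwrite('pics/t2.png',p2);np.save('pics/s2.npy',d)
go([.5112,.1112,.2],78.55)"
```

```text
t 7.4 pos [0.5103 0.1101 0.2   ] yaw 78.44 tilt [-0. -0. -1.] F [-0.03 -0.2  -1.78] M [ 0.03  0.01 -0.02] open 0.181 grip 30.0 j [ -0.  25.  99.  -0.  56. -79.]
shift mm [-0.7  1.3  0. ] turn -0.002
t 7.5 pos [0.5103 0.1102 0.2001] yaw 78.44 tilt [-0. -0. -1.] F [ 0.27 -0.31 -0.13] M [0.03 0.01 0.02] open 0.179 grip 30.0 j [ -0.  25.  99.  -0.  56. -79.]
shift mm [-0.6  1.1  0.1] turn -0.002
```

View pics/s2.png

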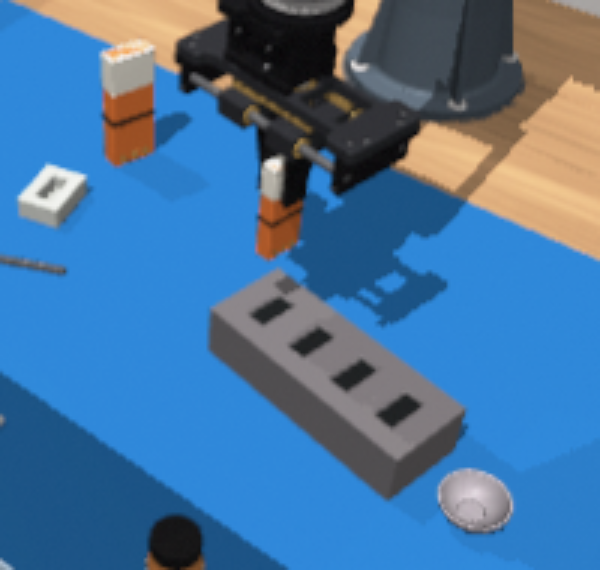

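The pack hangs upright at crop (278,225) above bay 1 (270,310). The stand at (52,190) is empty and the large decoy hasn't moved. I'll lower it gently.

Emit:
send_rows(
  plan=[
    [255,-0.0006,0.0011,0.01,0],
    [255,0,0,0.02,0],
    [255,0,0,0.02,0],
    [255,0,0,0.012,0],
    [255,0,0,0.004,0],
    [255,0,0,0,0],
    [255,0,0,0,0],
    [255,0,0,0.002,0],
    [255,0,0,0.002,0],
    [255,0,0,0.001,0],
    [255,0,0,0.001,0],
    [255,0,0,0,0],
    [255,0,0,0,0],
  ],
)

```text
time_s: 8.58
position: [0.5115, 0.1125, 0.1288]
tcp_rot: [[-0.98, 0.198, 0.001], [0.198, 0.98, -0.0], [-0.001, 0.0, -1.0]]
force: [-1.2, 0.3, 3.8]
opening: 0.185
grasp_force: 30.0
```

```bash
python3 -c "
from h import *
go([.5112,.1112,.129],78.55)"
```

```text
t 8.58 pos [0.5115 0.1125 0.1288] yaw 78.56 tilt [ 0.001 -0.    -1.   ] F [-1.22  0.33  3.77] M [-0.04  0.15  0.03] open 0.185 grip 30.0 j [  0.  32. 102.  -0.  46. -78.]
shift mm [ 0.  -1.3 -0.2] turn 0.0
```

Emit:
send_rows(
  plan=[
    [255,0,0,-0.002,0],
    [255,0,-0.0013,0,0],
    [255,0,0,0,0],
    [255,0,0,0,0],
    [255,0,0,0,0],
  ],
)

```text
time_s: 9.0
position: [0.5107, 0.1112, 0.1298]
tcp_rot: [[-0.98, 0.199, -0.001], [0.199, 0.98, 0.0], [0.001, -0.0, -1.0]]
force: [-0.5, 0.2, -1.6]
opening: 0.184
grasp_force: 30.0
```

```bash
python3 -c "
from h import *
go([.5112,.1112,.129],78.55)
p,d=capture('scene');cv2.imwrite('pics/s3.png',cv2.resize(p[150:220,335:405],None,fx=8,fy=8))
p,d=capture('top');cv2.imwrite('pics/t3.png',p)
go([.5112,.1112,.129],78.55)"
```

```text
t 9.0 pos [0.5107 0.1112 0.1298] yaw 78.55 tilt [-0.001  0.    -1.   ] F [-0.48  0.19 -1.55] M [-0.07  0.01  0.08] open 0.184 grip 30.0 j [  0.  32. 102.   0.  46. -79.]
shift mm [-0.5  0.1  0.8] turn -0.0
t 9.1 pos [0.5108 0.1112 0.1299] yaw 78.55 tilt [-0. -0. -1.] F [-0.13  0.01 -2.13] M [-0.02  0.01  0.02] open 0.179 grip 30.0 j [  0.  32. 102.  -0.  46. -79.]
shift mm [-0.4  0.1  0.9] turn 0.0
```

View pics/s3.png

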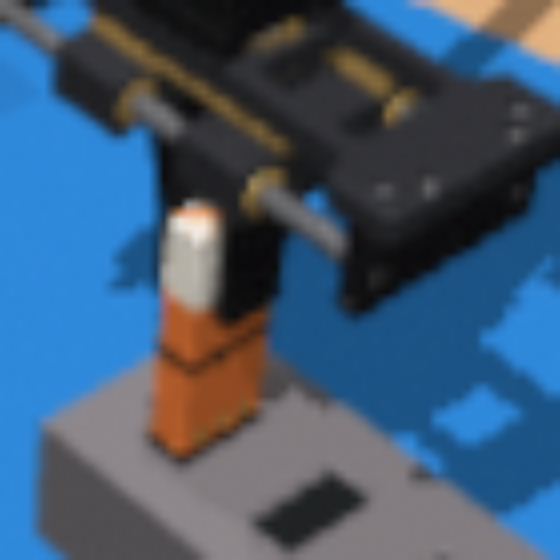

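```bash
python3 -c "
from h import *
q=np.array([[150,440],[182,462],[260,410]])/8+[335,150]-.44
P=plane('scene',q,.056)[:,:2]*1000;print(P.round(1),((P[0]+P[2])/2).round(1))
p=cv2.resize(cv2.imread('pics/s3.png'),None,fx=.125,fy=.125,interpolation=cv2.INTER_AREA);h=cv2.cvtColor(p,cv2.COLOR_BGR2HSV)
m=(h[...,0]<18)&(h[...,1]>130);v,u=np.nonzero(m);b={}
for x in sorted(set(u)): print(x+335,v[u==x].max()+150,end='; ')
"
```

```text
[[527.9 101.8]
 [529.7 115.9]
 [493.1 122.1]] [510.5 112. ]
354 204; 355 205; 356 206; 357 206; 358 206; 359 205; 360 205; 361 204; 362 204; 363 203; 364 202; 365 201; 366 201; 367 197;
```

The pack foot stands just over the bay 1 mouth, with its near corner at scene (357,207), centred to about 1 mm. I'll nudge it and descend in small steps.

Emit:
send_rows(
  plan=[
    [255,-0.0006,-0.0003,0.001,0],
    [255,0,0,0.001,0],
    [255,0,0,0.001,0],
    [255,0,0,0,0],
    [255,0,0,0,0],
  ],
)

```text
time_s: 9.52
position: [0.5113, 0.1108, 0.1269]
tcp_rot: [[-0.98, 0.198, -0.0], [0.198, 0.98, -0.0], [0.0, -0.0, -1.0]]
force: [-0.9, -0.4, -1.8]
opening: 0.177
grasp_force: 30.0
```

```bash
python3 -c "
from h import *
go([.5112,.1112,.129],78.55)"
```

```text
t 9.52 pos [0.5113 0.1108 0.1269] yaw 78.55 tilt [-0. -0. -1.] F [-0.86 -0.38 -1.75] M [-0.01 -0.07 -0.02] open 0.177 grip 30.0 j [ -0.  32. 102.  -0.  46. -79.]
shift mm [ 0.2  0.4 -2.1] turn 0.0
```

Emit:
send_rows(
  plan=[
    [255,0,0,0.001,0],
    [255,0,0,0.001,0],
    [255,0,0,0.001,0],
    [255,0,0,0.001,0],
    [255,0,0,0,0],
    [255,0,0,0,0],
  ],
)

```text
time_s: 10.02
position: [0.5114, 0.1108, 0.1229]
tcp_rot: [[-0.98, 0.199, -0.0], [0.199, 0.98, 0.0], [0.0, 0.0, -1.0]]
force: [1.4, 0.4, -1.5]
opening: 0.18
grasp_force: 30.0
```

```bash
python3 -c "
from h import *
go([.5112,.1112,.129],78.55)"
```

```text
t 10.02 pos [0.5114 0.1108 0.1229] yaw 78.55 tilt [-0.  0. -1.] F [ 1.41  0.36 -1.46] M [ 0.11 -0.05  0.01] open 0.18 grip 30.0 j [ -0.  32. 103.   0.  45. -79.]
shift mm [ 0.3  0.3 -6.1] turn -0.0
```

Emit:
send_rows(
  plan=[
    [255,0,0,0.002,0],
    [255,0,0,0.002,0],
    [255,0,0,0.002,0],
    [255,0,0,0.002,0],
    [255,0,0,0.002,0],
    [255,0,0,0.002,0],
    [255,0,0,0.002,0],
    [255,0,0,0.002,0],
    [255,0,0,0,0],
    [255,0,0,0,0],
  ],
)

```text
time_s: 10.85
position: [0.5113, 0.1108, 0.1069]
tcp_rot: [[-0.98, 0.199, -0.0], [0.199, 0.98, -0.0], [0.0, -0.0, -1.0]]
force: [0.1, 0.9, -0.8]
opening: 0.184
grasp_force: 30.0
```

Emit:
send_rows(
  plan=[
    [255,0,0,0.001,0],
    [255,0,0,0.001,0],
    [255,0,0,0.001,0],
    [255,0,0,0,0],
  ],
)

```text
time_s: 11.18
position: [0.5115, 0.1108, 0.104]
tcp_rot: [[-0.98, 0.198, 0.0], [0.198, 0.98, -0.0], [-0.0, 0.0, -1.0]]
force: [0.3, -0.3, -1.0]
opening: 0.178
grasp_force: 30.0
```

Emit:
send_rows(
  plan=[
    [255,0,0,0.0005,0],
    [255,0,0,0.0005,0],
    [255,0,0,0,0],
  ],
)

```text
time_s: 11.43
position: [0.5116, 0.1108, 0.1039]
tcp_rot: [[-0.98, 0.198, 0.001], [0.198, 0.98, 0.0], [-0.001, 0.0, -1.0]]
force: [-1.5, 0.5, 4.5]
opening: 0.182
grasp_force: 30.0
```

The pack stopped at 25 mm depth with 4.5 N, so bay 1 holds an old cell. On to bay 2.

Emit:
send_rows(
  plan=[
    [255,0,0,-0.003,0],
    [255,0,0,-0.007,0],
    [255,0,0,-0.01,0],
    [255,0,0,-0.01,0],
    [255,0,0,-0.006,0],
    [255,0,0,0,0],
    [255,0,0.01,0,0],
    [255,0,0.02,0,0],
    [255,0,0.015,0,0],
    [255,0,0.005,0,0],
    [255,0,0,0,0],
    [255,0,0,0,0],
    [255,0,0,0,0],
    [255,0,0,0,0],
    [255,0,0,0,0],
  ],
)

```text
time_s: 12.68
position: [0.5212, 0.1592, 0.1389]
tcp_rot: [[-0.98, 0.199, -0.0], [0.199, 0.98, -0.0], [0.0, -0.0, -1.0]]
force: [-0.2, -0.3, -2.1]
opening: 0.184
grasp_force: 30.0
```

```bash
python3 -c "
from h import *
go([.5213,.1599,.131],78.55)"
```

```text
t 12.68 pos [0.5212 0.1592 0.1389] yaw 78.5 tilt [-0. -0. -1.] F [-0.16 -0.29 -2.1 ] M [ 0.07 -0.   -0.01] open 0.184 grip 30.0 j [  5.  32.  99.  -0.  49. -73.]
shift mm [0.  0.8 7.9] turn -0.001
```

Emit:
send_rows(
  plan=[
    [255,0,0.0007,0.004,0],
    [255,0,0,0.004,0],
    [255,0,0,0.001,0],
    [255,0,0,0.001,0],
    [255,0,0,0.001,0],
    [255,0,0,0.001,0],
    [255,0,0,0,0],
    [255,0,0,0,0],
  ],
)

```text
time_s: 13.35
position: [0.5214, 0.1605, 0.127]
tcp_rot: [[-0.98, 0.198, -0.0], [0.198, 0.98, 0.0], [0.0, 0.0, -1.0]]
force: [-0.0, 0.3, -1.6]
opening: 0.181
grasp_force: 30.0
```

Emit:
send_rows(
  plan=[
    [255,0,0,0.001,0],
    [255,0,0,0.001,0],
    [255,0,0,0.001,0],
    [255,0,0,0.001,0],
    [255,0,0,0,0],
    [255,0,0,0,0],
  ],
)

```text
time_s: 13.85
position: [0.5215, 0.1605, 0.123]
tcp_rot: [[-0.98, 0.199, 0.0], [0.199, 0.98, 0.0], [-0.0, 0.0, -1.0]]
force: [0.4, -0.1, -0.9]
opening: 0.183
grasp_force: 30.0
```

Emit:
send_rows(
  plan=[
    [255,0,0,0.002,0],
    [255,0,0,0.002,0],
    [255,0,0,0.002,0],
    [255,0,0,0.002,0],
    [255,0,0,0.002,0],
    [255,0,0,0.002,0],
    [255,0,0,0.002,0],
    [255,0,0,0.002,0],
    [255,0,0,0.001,0],
    [255,0,0,0.001,0],
    [255,0,0,0,0],
    [255,0,0,0,0],
  ],
)

```text
time_s: 14.85
position: [0.5214, 0.1605, 0.105]
tcp_rot: [[-0.98, 0.198, -0.0], [0.198, 0.98, -0.0], [0.0, -0.0, -1.0]]
force: [0.3, -0.1, -2.0]
opening: 0.182
grasp_force: 30.0
```

Emit:
send_rows(
  plan=[
    [255,0,0,0.0005,0],
    [255,0,0,0.0005,0],
    [255,0,0,0.0005,0],
    [255,0,0,0.0005,0],
    [255,0,0,0,0],
  ],
)

```text
time_s: 15.27
position: [0.5216, 0.1605, 0.1039]
tcp_rot: [[-0.98, 0.198, 0.001], [0.198, 0.98, 0.0], [-0.001, 0.0, -1.0]]
force: [-1.9, -1.0, 5.3]
opening: 0.18
grasp_force: 30.0
```

The pack stopped at the same height, so bay 2 is occupied too. Bay 3 next.

Emit:
send_rows(
  plan=[
    [255,0,0,-0.003,0],
    [255,0,0,-0.007,0],
    [255,0,0,-0.01,0],
    [255,0,0,-0.01,0],
    [255,0,0,-0.006,0],
    [255,0,0,0,0],
    [255,0,0.01,0,0],
    [255,0,0.02,0,0],
    [255,0,0.015,0,0],
    [255,0,0.005,0,0],
    [255,0,0,0,0],
    [255,0,0,0,0],
    [255,0,0,0,0],
    [255,0,0,0,0],
    [255,0,0,0,0],
  ],
)

```text
time_s: 16.52
position: [0.5312, 0.2088, 0.139]
tcp_rot: [[-0.98, 0.199, -0.0], [0.199, 0.98, -0.0], [0.0, -0.0, -1.0]]
force: [0.2, -0.2, -1.0]
opening: 0.183
grasp_force: 30.0
```

```bash
python3 -c "
from h import *
go([.5313,.2091,.131],78.55)"
```

```text
t 16.52 pos [0.5312 0.2088 0.139 ] yaw 78.5 tilt [-0. -0. -1.] F [ 0.22 -0.19 -1.03] M [ 0.01  0.   -0.  ] open 0.183 grip 30.0 j [ 10.  34.  95.  -0.  51. -68.]
shift mm [-0.   0.3  8. ] turn -0.001
```

Emit:
send_rows(
  plan=[
    [255,0,0,0.004,0],
    [255,0,0,0.004,0],
    [255,0,0,0.001,0],
    [255,0,0,0.001,0],
    [255,0,0,0.001,0],
    [255,0,0,0.001,0],
    [255,0,0,0,0],
    [255,0,0,0,0],
  ],
)

```text
time_s: 17.18
position: [0.5314, 0.2095, 0.127]
tcp_rot: [[-0.98, 0.198, -0.0], [0.198, 0.98, -0.0], [0.0, -0.0, -1.0]]
force: [-0.7, 0.4, -1.9]
opening: 0.182
grasp_force: 30.0
```

Emit:
send_rows(
  plan=[
    [255,0,0,0.001,0],
    [255,0,0,0.001,0],
    [255,0,0,0.001,0],
    [255,0,0,0.001,0],
    [255,0,0,0,0],
    [255,0,0,0,0],
  ],
)

```text
time_s: 17.68
position: [0.5314, 0.2095, 0.123]
tcp_rot: [[-0.98, 0.199, 0.0], [0.199, 0.98, 0.0], [-0.0, 0.0, -1.0]]
force: [0.5, 1.1, -1.4]
opening: 0.182
grasp_force: 30.0
```

Emit:
send_rows(
  plan=[
    [255,0,0,0.002,0],
    [255,0,0,0.002,0],
    [255,0,0,0.002,0],
    [255,0,0,0.002,0],
    [255,0,0,0.002,0],
    [255,0,0,0.002,0],
    [255,0,0,0.002,0],
    [255,0,0,0.002,0],
    [255,0,0,0.001,0],
    [255,0,0,0.001,0],
    [255,0,0,0,0],
    [255,0,0,0,0],
  ],
)

```text
time_s: 18.68
position: [0.5313, 0.2095, 0.105]
tcp_rot: [[-0.98, 0.198, -0.0], [0.198, 0.98, -0.0], [0.0, -0.0, -1.0]]
force: [0.1, -0.4, -1.9]
opening: 0.181
grasp_force: 30.0
```

Emit:
send_rows(
  plan=[
    [255,0,0,0.0005,0],
    [255,0,0,0.0005,0],
    [255,0,0,0.0005,0],
    [255,0,0,0.0005,0],
    [255,0,0,0,0],
  ],
)

```text
time_s: 19.1
position: [0.5315, 0.2096, 0.104]
tcp_rot: [[-0.98, 0.198, 0.001], [0.198, 0.98, 0.0], [-0.001, 0.0, -1.0]]
force: [-1.5, 0.4, 4.3]
opening: 0.179
grasp_force: 30.0
```

Bay 3 is occupied as well, which leaves bay 4.

Emit:
send_rows(
  plan=[
    [255,0,0,-0.003,0],
    [255,0,0,-0.007,0],
    [255,0,0,-0.01,0],
    [255,0,0,-0.01,0],
    [255,0,0,-0.006,0],
    [255,0,0,0,0],
    [255,0,0.01,0,0],
    [255,0,0.02,0,0],
    [255,0,0.015,0,0],
    [255,0,0.005,0,0],
    [255,0,0,0,0],
    [255,0,0,0,0],
    [255,0,0,0,0],
    [255,0,0,0,0],
    [255,0,0,0,0],
  ],
)

```text
time_s: 20.35
position: [0.5411, 0.2578, 0.139]
tcp_rot: [[-0.98, 0.199, -0.001], [0.199, 0.98, -0.0], [0.0, -0.0, -1.0]]
force: [-1.0, -0.6, -1.0]
opening: 0.181
grasp_force: 30.0
```

```bash
python3 -c "
from h import *
go([.541,.2583,.131],78.55)"
```

```text
t 20.35 pos [0.5411 0.2578 0.139 ] yaw 78.51 tilt [-0.001 -0.    -1.   ] F [-1.02 -0.59 -1.05] M [-0.01 -0.03  0.02] open 0.181 grip 30.0 j [ 15.  35.  91.  -0.  54. -64.]
shift mm [0.2 0.4 8. ] turn -0.001
```

Emit:
send_rows(
  plan=[
    [255,0,0,0.004,0],
    [255,0,0,0.004,0],
    [255,0,0,0.001,0],
    [255,0,0,0.001,0],
    [255,0,0,0.001,0],
    [255,0,0,0.001,0],
    [255,0,0,0,0],
    [255,0,0,0,0],
  ],
)

```text
time_s: 21.02
position: [0.5413, 0.2585, 0.127]
tcp_rot: [[-0.98, 0.198, 0.0], [0.198, 0.98, -0.0], [-0.0, -0.0, -1.0]]
force: [0.1, -0.3, -1.4]
opening: 0.18
grasp_force: 30.0
```

Emit:
send_rows(
  plan=[
    [255,0,0,0.001,0],
    [255,0,0,0.001,0],
    [255,0,0,0.001,0],
    [255,0,0,0.001,0],
    [255,0,0,0,0],
    [255,0,0,0,0],
  ],
)

```text
time_s: 21.52
position: [0.5413, 0.2586, 0.123]
tcp_rot: [[-0.98, 0.198, 0.0], [0.198, 0.98, 0.0], [-0.0, 0.0, -1.0]]
force: [-0.5, 0.1, -2.2]
opening: 0.178
grasp_force: 30.0
```

Emit:
send_rows(
  plan=[
    [255,0,0,0.002,0],
    [255,0,0,0.002,0],
    [255,0,0,0.002,0],
    [255,0,0,0.002,0],
    [255,0,0,0.002,0],
    [255,0,0,0.002,0],
    [255,0,0,0.002,0],
    [255,0,0,0.002,0],
    [255,0,0,0.001,0],
    [255,0,0,0.001,0],
    [255,0,0,0,0],
    [255,0,0,0,0],
  ],
)

```text
time_s: 22.52
position: [0.5413, 0.2585, 0.105]
tcp_rot: [[-0.98, 0.198, -0.0], [0.198, 0.98, -0.0], [0.0, -0.0, -1.0]]
force: [-0.7, 0.2, -1.8]
opening: 0.181
grasp_force: 30.0
```

Emit:
send_rows(
  plan=[
    [255,0,0,0.0005,0],
    [255,0,0,0.0005,0],
    [255,0,0,0.0005,0],
    [255,0,0,0.0005,0],
    [255,0,0,0,0],
  ],
)

```text
time_s: 22.93
position: [0.5413, 0.2584, 0.103]
tcp_rot: [[-0.98, 0.198, -0.0], [0.198, 0.98, -0.0], [0.0, -0.0, -1.0]]
force: [0.1, -0.3, -1.1]
opening: 0.183
grasp_force: 30.0
```

The pack goes below the old-cell height without force, so bay 4 is the empty one. I'll push on in small steps through the catch.

Emit:
send_rows(
  plan=[
    [255,0,0,0.001,0],
    [255,0,0,0.001,0],
    [255,0,0,0.001,0],
    [255,0,0,0.001,0],
    [255,0,0,0.001,0],
    [255,0,0,0,0],
  ],
)

```text
time_s: 23.43
position: [0.5411, 0.258, 0.0978]
tcp_rot: [[-0.98, 0.198, -0.001], [0.198, 0.98, -0.001], [0.0, -0.001, -1.0]]
force: [-0.5, -1.0, -0.6]
opening: 0.182
grasp_force: 30.0
```

Emit:
send_rows(
  plan=[
    [255,0,0,0.001,0],
    [255,0,0,0.001,0],
    [255,0,0,0.001,0],
    [255,0,0,0.001,0],
    [255,0,0,0,0],
  ],
)

```text
time_s: 23.85
position: [0.5408, 0.2578, 0.0936]
tcp_rot: [[-0.98, 0.198, -0.001], [0.198, 0.98, -0.001], [0.001, -0.002, -1.0]]
force: [-0.9, -4.4, -0.9]
opening: 0.18
grasp_force: 30.0
```

Emit:
send_rows(
  plan=[
    [255,0,0,0.001,0],
    [255,0,0,0.001,0],
    [255,0,0,0.001,0],
    [255,0,0,0.001,0],
    [255,0,0,0.001,0],
    [255,0,0,0.001,0],
    [255,0,0,0.001,0],
    [255,0,0,0,0],
  ],
)

```text
time_s: 24.52
position: [0.5406, 0.2578, 0.0865]
tcp_rot: [[-0.98, 0.198, -0.002], [0.198, 0.98, -0.001], [0.001, -0.002, -1.0]]
force: [-0.9, -5.9, -2.3]
opening: 0.185
grasp_force: 30.0
```

Emit:
send_rows(
  plan=[
    [255,0,0,0.0005,0],
    [255,0,0,0.0005,0],
    [255,0,0,0.0005,0],
    [255,0,0,0.0005,0],
    [255,0,0,0,0],
  ],
)

```text
time_s: 24.93
position: [0.5406, 0.2578, 0.0847]
tcp_rot: [[-0.98, 0.198, -0.002], [0.198, 0.98, -0.001], [0.001, -0.002, -1.0]]
force: [-0.1, -5.3, -0.9]
opening: 0.182
grasp_force: 30.0
```

Emit:
send_rows(
  plan=[
    [255,0,0,0.0005,0],
    [255,0,0,0.0005,0],
    [255,0,0,0,0],
  ],
)

```text
time_s: 25.18
position: [0.5407, 0.2577, 0.084]
tcp_rot: [[-0.98, 0.198, -0.002], [0.198, 0.98, -0.001], [0.001, -0.002, -1.0]]
force: [-0.8, -5.8, 2.3]
opening: 0.186
grasp_force: 30.0
```

The TCP is at 0.084 and the floor is being felt. One small extra press, then I'll release and back off.

Emit:
send_rows(
  plan=[
    [255,0,0,0.0005,0],
    [255,0,0,0,0],
    [150,0,0,0,0],
    [150,0,0,0,0],
    [100,0,0,0,0],
    [100,0,0,0,0],
    [60,0,0,0,0],
    [60,0,0,0,0],
    [60,0,0,0,0],
    [60,0,0,0,0],
    [60,0,0,0,0],
  ],
)

```text
time_s: 26.1
position: [0.5413, 0.2585, 0.0835]
tcp_rot: [[-0.98, 0.198, 0.0], [0.198, 0.98, 0.0], [-0.0, 0.0, -1.0]]
force: [0.6, 0.4, 0.2]
opening: 0.736
grasp_force: 0.0
```

Emit:
send_rows(
  plan=[
    [60,0,0,-0.01,0],
    [60,0,0,-0.02,0],
    [60,0,0,-0.03,0],
    [60,0,0,-0.03,0],
    [60,0,0,-0.03,0],
    [60,0,0,-0.03,0],
    [60,0.03,0,0,0],
    [60,0.03,0,0,0],
    [60,0.03,0,0,0],
    [60,0,0,0,0],
    [60,0,0,0,0],
    [60,0,0,0,0],
  ],
)

```text
time_s: 27.1
position: [0.4539, 0.2766, 0.2345]
tcp_rot: [[-0.98, 0.198, 0.002], [0.198, 0.98, 0.001], [-0.002, 0.001, -1.0]]
force: [0.3, -0.3, 0.6]
opening: 0.765
grasp_force: 0.0
```

Run:
```python
from h import *
go([.541,.258,.1],78.55)
p,d=capture('scene');cv2.imwrite('pics/s4.png',cv2.resize(p[180:280,335:445],None,fx=5,fy=5))
v,u=np.mgrid[195:260,380:425];uv=np.c_[u.ravel(),v.ravel()];o,r=ray('scene',uv);P=o+r*d[v,u].ravel()[:,None]
k=(P[:,2]>.09)&(P[:,2]<.13)&(np.hypot(P[:,0]-.541,P[:,1]-.258)<.04);T=P[k]
print(k.sum(),'z pct',np.percentile(T[:,2],[50,90,98]).round(4))
k=k&(P[:,2]>np.percentile(T[:,2],98)-.003);print(rect(plane('scene',uv[k],.105)))
```

```text
t 27.1 pos [0.4539 0.2766 0.2345] yaw 78.58 tilt [ 0.002  0.001 -1.   ] F [ 0.34 -0.27  0.61] M [0.   0.03 0.01] open 0.765 grip 0.0 j [ 19.  23.  96.  -0.  61. -59.]
shift mm [-88.7  -1.1 134.7] turn 0.0
142 z pct [0.1054 0.1074 0.1086]
(array([539.1, 255.8]), 36.8, 16.0, -12.4)
```

View pics/s4.png

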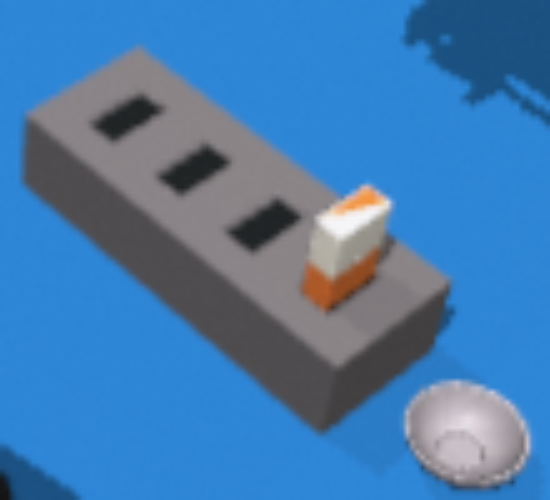

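The pack stands upright in bay 4 (crop (345,240)), released. The dish and the other bays haven't been touched. I'll check the top height once more over the top face.

Run:
```python
from h import *
for n in('scene','top'):
    c=calibration(n);K=np.array([[c['fx'],0,c['cx']],[0,c['fy'],c['cy']],[0,0,1]]);p,d=capture(n)
    a=np.radians(-11.45);ex=np.array([np.cos(a),np.sin(a),0]);ey=np.array([-np.sin(a),np.cos(a),0])
    def med(ctr,L,W):
        W3=np.array([ctr+ex*i+ey*j for i in np.linspace(-L,L,9) for j in np.linspace(-W,W,5)])
        q,_=cv2.projectPoints(W3,cv2.Rodrigues(c['rotation'].T)[0],-c['rotation'].T@c['xyz'],K,c['dist_coeffs'])
        uv=np.unique(q.reshape(-1,2).round().astype(int),axis=0);o,r=ray(n,uv);z=(o+r*d[uv[:,1],uv[:,0]][:,None])[:,2]
        return len(z),np.median(z).round(4),z.std().round(4)
    print(n,'top',med(np.array([.5395,.2565,.105]),.012,.004),'dock',med(np.array([.5263,.1848,.055]),.03,.005))
```

```text
scene top (38, np.float64(0.1067), np.float64(0.0012)) dock (41, np.float64(0.0569), np.float64(0.0011))
top top (28, np.float64(0.1047), np.float64(0.0025)) dock (38, np.float64(0.0561), np.float64(0.0032))
```

```bash
python3 -c "
from rig import *
print(hand_in())"
```

```text
the job is handed in; nothing more can be done
None
```

I pressed the fresh pack home in bay 4, the only empty bay, released it and backed the arm off. I then handed the job in at about 27 s on the robot's clock, and the hand-in call gave no verdict.

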